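# Rack the washed slab templates in order of size

## Robot

A 6-joint arm with a two-finger parallel gripper is mounted at the origin on a cart in front of the work surface, level with it; the furniture and walls round the work are solid. World frame = base frame: x ahead of the robot, y to its left, z up, the work surface at z = 0. Lengths are in m, angles in rad, forces in N, time in s.
With the tool pointing down it reaches from about 0.25 to 0.8 m from the base axis. Payload 8.5 kg.
Tool frame: the origin (TCP) lies between the finger pads; the fingertips stand 11 mm ahead of it and the grasp point (between the pads) lies 8 mm behind it; z points along the fingers, y is the line along which they close (so a half turn about z gives the same grasp; the last joint's range is limited). The gripper opens to 85 mm and grips with 20 to 120 N. Pads are 22 mm wide; open, the fingers measure 114 mm over their backs; the gripper's body (76 mm by 85 mm) begins 54 mm behind the grasp point. The pads swing forward as they close: fully open they stand 13 mm farther back than shut.
Start: joints at [1.212, 0.238, -0.013, 1.319, 0, 1.571], TCP at [0.184, 0.492, 0.242] pointing down, gripper open.
Joint ranges: [-2.66, 2.66], [-1.03, 1.9], [-1.14, 1.46], [-1.82, 2.27], [-1.45, 1.34], [-3.14, 3.14]. Speed limits (rad/s): [2.22, 2.22, 2.79, 3.14, 3.14, 3.14].

## Interface

Orientations are given as a unit quaternion [w, x, y, z].
In Python, from station import robot gives the robot as it stands.
- The arm moves only by the tool jog_arm, called after "Emit:" in YAML: its name, and indented under it one key for each argument. Schema: {"type":"object","properties":{"deltas":{"type":"array","items":{"type":"array","items":{"type":"number"},"minItems":5,"maxItems":5},"minItems":1,"maxItems":20},"squeeze":{"type":"number"},"only":{"type":"string"},"quiet":{"type":"boolean"},"lines":{"type":"string"}},"required":["deltas"],"additionalProperties":false}. deltas is a list of rows, 1 to 20 of them, each of 5 numbers: the finger opening in m, then dx, dy, dz in normalised numbers (1 is 0.6 m), then a turn about the tool's z in a scale on which 1.0 is 360 degrees; each row is the pose to reach, as a shift and turn from the pose commanded when the call began, along the tool's axes at that moment; what a row does not reach only later rows make up. A row lasts 1/8 s, in which the tool goes at most 0.0625 m and 0.188 rad, less where a joint would pass 70% of its speed; a pose out of reach is approached as far as the arm can. The fingers move at their own pace and stop on an object; squeeze is the grip in N (left out, the last holds). Time passes only in rows, so rows that do not move let the fingers close. The tool returns the time, the measured TCP pose, the force, the opening and the grip force at its end. only (a regular expression) keeps the lines of the reply that match it, lines (a string "A,B") keeps lines A to B, and quiet returns only ok. A shift or turn number past 1, either way, is cut back to 1. Input that does not fit is refused with a message, and nothing moves.
- robot.state(): the state, without advancing time (a new reading comes with each control period).
- robot.capture(name): name is "side" or "top" or "wrist"; returns a dict with "img" (420x560x3 uint8, blue, green, red), "fx", "fy", "cx", "cy" (pixels), "R" (3x3) and "t" (3): a world point X has camera coordinates R X + t; the wrist camera has in their place "mount" (4x4, takes a point from camera to tool coordinates, whose origin is the TCP and whose axes are the flange's). Camera axes: x right, y down, z forward; pixel columns grow to the right and rows downward; lengths in m; the calibration is good to about 2 mm. A picture is of the moment at which its call begins: read the wrist's pose just before it. There is no depth.
- robot.finish_job(): hands the job in; it is judged then, once.
The state is a dict: "t": time; "joint_positions": joint angles; "qd": joint speeds; "tau": joint torques, N m; "tool_pos": TCP position; "tool_rot": TCP orientation; "wrist_force": force on the tool from outside, world axes, zero at the start; "ft_torque": the same for the moment, N m; "opening": finger opening in m; "grasp_force": force on a finger pad.
Only numpy, scipy, OpenCV 4.12 (cv2) and the standard library are available. Lean on these libraries where they do the work, as an engineer would, in place of code of your own. Each camera call takes 0.05 s, during which the arm holds its last target. There are 200 camera calls.

## Task

The plywood slab templates have been washed and stand in the wire drainer. Put the four of them back in the slotted wooden stand in order of size, the smallest at the end with the shortest slot and the largest at the end with the longest, each standing fully down in the slot cut to its width, and leave the middle template, which is already there, in its slot.

Things in the scene. Friction and masses are not known exactly. Their poses are not given: they have to be found in the camera images.
- template_stand: Fixed pale wooden block, 184 (x) x 100 (y) x 45 mm high. Origin: centre of underside, z up; its -x end faces the robot within 0.4 rad. Blind slots along y, centred on y=0, at x=-76,-38,0,38,76 mm with lengths 38,47,56,65,74 mm (each 6 mm over its template, shortest at -x); all 10.5 mm wide, 33 deep (floor z=12 mm), mouths bevelled 5 mm. Dark plinth 194x110x8 round its foot.
- drainer: Fixed steel wire draining rack in a white tray 168 (x) x 112 mm (y). Origin: centre of underside, z up; -x faces the robot within 0.4 rad. Templates stand at x=-57,-19,19,57 mm, y=0, undersides 18 mm above the table, each loosely between two wire loops 28 mm wide (y) whose tops are 53 mm above the table.
- template_1: Flat plywood cutting template with rounded top corners and a 9 mm hanging hole near the top, the smallest of five: 8 mm thick (its x), 32 mm wide (y), 76 mm tall (z, up). Origin: centre of its bottom edge. Starts upright in one of the drainer's places, its faces along the drainer's y; about 22 g; the faces can be pinched near the top edge, with 30 mm free to the next template.
- template_2: Flat plywood cutting template with rounded top corners and a 9 mm hanging hole near the top, the second smallest of five: 8 mm thick (its x), 41 mm wide (y), 83 mm tall (z, up). Origin: centre of its bottom edge. Starts upright in one of the drainer's places, its faces along the drainer's y; about 31 g; the faces can be pinched near the top edge, with 30 mm free to the next template.
- template_3: Flat plywood cutting template with rounded top corners and a 9 mm hanging hole near the top, the middle of five: 8 mm thick (its x), 50 mm wide (y), 90 mm tall (z, up). Origin: centre of its bottom edge. Already in its place in the middle slot of the stand.
- template_4: Flat plywood cutting template with rounded top corners and a 9 mm hanging hole near the top, the second largest of five: 8 mm thick (its x), 59 mm wide (y), 97 mm tall (z, up). Origin: centre of its bottom edge. Starts upright in one of the drainer's places, its faces along the drainer's y; about 52 g; the faces can be pinched near the top edge, with 30 mm free to the next template.
- template_5: Flat plywood cutting template with rounded top corners and a 9 mm hanging hole near the top, the largest of five: 8 mm thick (its x), 68 mm wide (y), 104 mm tall (z, up). Origin: centre of its bottom edge. Starts upright in one of the drainer's places, its faces along the drainer's y; about 64 g; the faces can be pinched near the top edge, with 30 mm free to the next template.

How it is judged:
At the end, for the whole second after the job is handed in: All five templates stand in the stand in order of size, each in its own slot: the centre of its bottom edge within 6 mm across and 8 mm along the slot of the slot's centre and within 4 mm of the slot floor, less than 0.17 rad from upright, released and at rest (x of template_1 in the frame of template_stand between -0.082 and -0.07 m and y of template_1 in the frame of template_stand between -0.008 and 0.008 m and z of each of template_1, template_2, template_3, template_4, template_5 in the frame of template_stand below 0.016 m and angle between each of template_1, template_2, template_3, template_4, template_5's own z axis and vertical below 0.17 rad and linear speed of each of template_1, template_2, template_3, template_4, template_5 below 0.02 m/s and x of template_2 in the frame of template_stand between -0.044 and -0.032 m and y of template_2 in the frame of template_stand between -0.008 and 0.008 m and x of template_3 in the frame of template_stand between -0.006 and 0.006 m and y of template_3 in the frame of template_stand between -0.008 and 0.008 m and x of template_4 in the frame of template_stand between 0.032 and 0.044 m and y of template_4 in the frame of template_stand between -0.008 and 0.008 m and x of template_5 in the frame of template_stand between 0.07 and 0.082 m and y of template_5 in the frame of template_stand between -0.008 and 0.008 m); the robot touches nothing.
It fails at once if the middle template is taken out of or moved in its slot by more than 20 mm (distance of template_3 from where it was at the start of the episode above 0.02 m).
It also fails if it takes over 141 s, if anything falls off the work surface, if the arm or the gripper's body presses on something with over 40 N, if the wrist force passes 120 N, or if a joint passes its speed limit or range.

## Working session

There is one attempt and no reset: what is moved stays moved. The work goes in short steps, Python scripts to look and compute and a tool call to move; the robot and the scene stay as the last step left them, time stands still between calls to the robot, and variables do not carry over. Pictures are saved under pics/ and viewed, at most 15 in all, crops included, and the job is handed in when it is done.

```bash
mkdir -p pics; ls; python3 - <<'E'
from station import robot
import cv2
s=robot.state();print(s)
for n in("top","side"):
    c=robot.capture(n);cv2.imwrite(f"pics/{n}0.png",c["img"]);print(n,c["fx"],c["cx"],c["cy"],c["R"],c["t"])
s=robot.capture("wrist");print(s["mount"],s["fx"])
E
```

```text
pics
station.py
{'t': 0.0, 'joint_positions': array([ 1.21197533e+00,  2.38783063e-01, -1.42300036e-02,  1.31918878e+00,
        2.83359006e-05,  1.57082813e+00]), 'qd': array([-1.04662977e-03, -3.49670697e-04,  7.89688062e-04, -2.18932872e-03,
       -8.50171125e-04,  8.55811555e-05]), 'tau': array([ 2.39891357e-03, -5.38782907e+01,  3.46437657e+01,  1.86199491e-02,
        1.26546779e-04,  1.14760894e-07]), 'tool_pos': array([0.18422228, 0.49120809, 0.24168585]), 'tool_rot': array([-1.39337059e-04,  1.78465174e-01,  9.83945978e-01, -6.88955431e-04]), 'wrist_force': array([-0.12198446,  0.85152102, -0.22221942]), 'ft_torque': array([ 0.07595664, -0.02787938,  0.01050542]), 'grasp_force': 0.0, 'opening': 0.08530582664339169}
top 444.05640413545996 280.40998649654415 206.89921296985534 [[-0.01325449 -0.99975267  0.01785825]
 [-0.98937996  0.01052741 -0.1449706 ]
 [ 0.14474674 -0.0195901  -0.98927479]] [-0.03169506  0.46525104  1.14066054]
side 454.1271355127594 282.7110128814182 205.38144357935653 [[-0.96082921 -0.27711531 -0.00378628]
 [-0.16536194  0.58420839 -0.79457913]
 [ 0.22240201 -0.76282873 -0.60714881]] [0.43354871 0.1396253  0.89945999]
[[-7.92773029e-05 -9.63243996e-01 -2.68627992e-01  6.73036825e-02]
 [ 9.99999505e-01 -3.42845308e-04  9.34252678e-04 -9.08943346e-04]
 [-9.92011129e-04 -2.68627785e-01  9.63243546e-01 -1.33788466e-01]
 [ 0.00000000e+00  0.00000000e+00  0.00000000e+00  1.00000000e+00]] 300.72958468200505
```

View pics/top0.png

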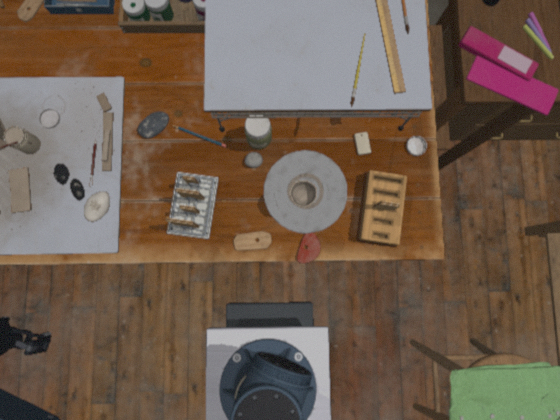

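View pics/side0.png

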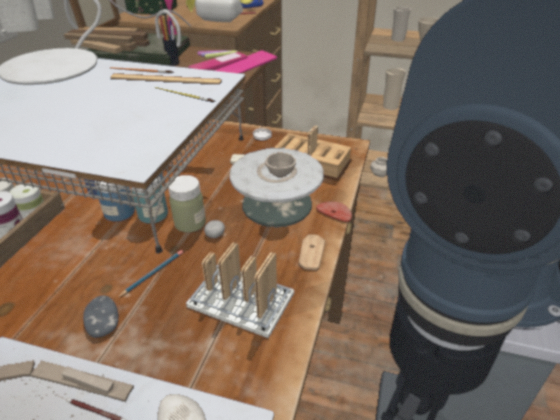

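Top view: drainer at about (193,205), stand at (383,207), and a banding wheel between them at (305,190). The side view shows the drainer holding, from the robot outwards (right to left), tall, short, tall and short templates. Next I'll cast rays for rough positions.

```bash
cat > h.py <<'E'
import numpy as np, cv2
from scipy.spatial.transform import Rotation as Ro
from station import robot
def toolT(s=None):
    s=s or robot.state(); q=s["tool_rot"]; T=np.eye(4); T[:3,:3]=Ro.from_quat([q[1],q[2],q[3],q[0]]).as_matrix(); T[:3,3]=s["tool_pos"]; return T
def cap(n,save=None):
    T=toolT(); c=robot.capture(n)
    if n=="wrist": C=T@c["mount"]; c["Rwc"],c["o"]=C[:3,:3],C[:3,3]
    else: c["Rwc"]=c["R"].T; c["o"]=-c["R"].T@c["t"]
    if save:
        cv2.imwrite(f"pics/{save}.png",c["img"]); np.savez(f"pics/{save}.npz",**{k:c[k] for k in("img","fx","fy","cx","cy","Rwc","o")})
    return c
def ray(c,p):
    p=np.atleast_2d(np.asarray(p,float)); d=np.c_[(p[:,0]-c["cx"])/c["fx"],(p[:,1]-c["cy"])/c["fy"],np.ones(len(p))]@c["Rwc"].T
    return d
def onz(c,p,z):
    d=ray(c,p); return c["o"]+d*((z-c["o"][2])/d[:,2])[:,None]
def proj(c,X):
    v=(np.atleast_2d(X)-c["o"])@c["Rwc"]; return np.c_[c["fx"]*v[:,0]/v[:,2]+c["cx"],c["fy"]*v[:,1]/v[:,2]+c["cy"]]
def tri(c1,p1,c2,p2):
    a=ray(c1,p1)[0];b=ray(c2,p2)[0];A=np.c_[a,-b];k=np.linalg.lstsq(A,c2["o"]-c1["o"],rcond=None)[0]
    P,Q=c1["o"]+k[0]*a,c2["o"]+k[1]*b; return (P+Q)/2,np.linalg.norm(P-Q)
E
python3 - <<'E'
from h import *
np.set_printoptions(precision=4,suppress=True)
c=cap("top","top1")
print(c["o"]); print(onz(c,[(178,173),(217,178),(208,238),(169,232)],.01)); print(onz(c,[(368,171),(407,174),(399,246),(359,240)],.04))
print(onz(c,[(348,195),(265,195),(305,235),(305,152)],.1))
im=c["img"];cr=[cv2.resize(im[160:250,x:x+90],None,fx=4.4,fy=4.4,interpolation=cv2.INTER_CUBIC) for x in(150,340)]
cv2.imwrite("pics/topc.png",np.hstack(cr))
print(toolT())
E
```

```text
[ 0.2948 -0.0142  1.1964]
[[0.5645 0.2396 0.01  ]
 [0.5496 0.1337 0.01  ]
 [0.3867 0.1564 0.01  ]
 [0.4039 0.2603 0.01  ]]
[[ 0.5585 -0.2726  0.04  ]
 [ 0.5493 -0.377   0.04  ]
 [ 0.3575 -0.3455  0.04  ]
 [ 0.3744 -0.2413  0.04  ]]
[[ 0.4836 -0.2062  0.1   ]
 [ 0.4857  0.0022  0.1   ]
 [ 0.3843 -0.0959  0.1   ]
 [ 0.5957 -0.1004  0.1   ]]
[[-0.9363  0.3512 -0.0003  0.1843]
 [ 0.3512  0.9363 -0.0008  0.4914]
 [ 0.     -0.0009 -1.      0.2419]
 [ 0.      0.      0.      1.    ]]
```

View pics/topc.png

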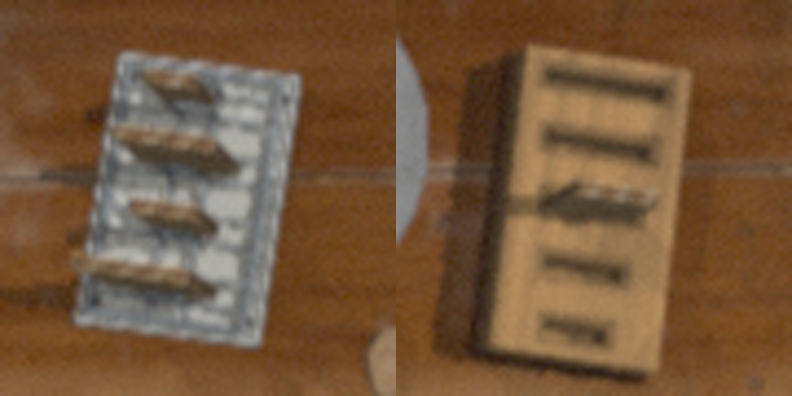

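Careful with the scale: shifts go in shares of 0.6 m and turns go in shares of 360 degrees. That gives: -0.358 m is -0.5967, -0.123 m is -0.205, 1.34 rad is 0.2133.

Emit:
jog_arm:
  deltas:
    - [0.085, -0.5967, -0.205, -0.0333, 0.2133]
    - [0.085, -0.5967, -0.205, -0.0333, 0.2133]
    - [0.085, -0.5967, -0.205, -0.0333, 0.2133]
    - [0.085, -0.5967, -0.205, -0.0333, 0.2133]
    - [0.085, -0.5967, -0.205, -0.0333, 0.2133]
    - [0.085, -0.5967, -0.205, -0.0333, 0.2133]
    - [0.085, -0.5967, -0.205, -0.0333, 0.2133]
    - [0.085, -0.5967, -0.205, -0.0333, 0.2133]
    - [0.085, -0.5967, -0.205, -0.0333, 0.2133]
    - [0.085, -0.5967, -0.205, -0.0333, 0.2133]
    - [0.085, -0.5967, -0.205, -0.0333, 0.2133]

```text
t: 1.58
tool_pos: [0.4759, 0.2512, 0.2624]
tool_rot: [0.0, 0.75, 0.661, 0.0]
wrist_force: [-0.4, 0.2, -0.1]
opening: 0.085
grasp_force: 0.0
```

```bash
python3 -c "
from h import *
cap('wrist','wa');print(toolT(),robot.state()['joint_positions'])"
```

```text
[[ 1.25652318e-01  9.92074333e-01  1.15043986e-04  4.75956896e-01]
 [ 9.92074339e-01 -1.25652315e-01 -3.29473679e-05  2.51135496e-01]
 [-1.82306948e-05  1.18272100e-04 -9.99999993e-01  2.62403064e-01]
 [ 0.00000000e+00  0.00000000e+00  0.00000000e+00  1.00000000e+00]] [ 4.85562482e-01  2.55273347e-01  6.10259449e-02  1.37646255e+00
 -8.28307738e-05  2.18234414e+00]
```

Emit:
jog_arm:
  deltas:
    - [0.085, -0.1, 0, 0, 0]
    - [0.085, -0.2, 0, 0, 0]
    - [0.085, -0.2, 0, 0, 0]
    - [0.085, -0.2, 0, 0, 0]

```text
t: 2.12
tool_pos: [0.4612, 0.1317, 0.2626]
tool_rot: [0.0, 0.751, 0.66, 0.0]
wrist_force: [0.1, -0.2, 0.5]
opening: 0.0851
grasp_force: 0.0
```

```bash
python3 -c "
from h import *
c=cap('wrist','wb');a=cv2.imread('pics/wa.png')
cv2.imwrite('pics/wab.png',np.vstack([cv2.resize(i,(400,300),interpolation=cv2.INTER_AREA) for i in (a,c['img'])]))
print(toolT())"
```

```text
[[ 1.27072148e-01  9.91893362e-01  4.77225015e-04  4.61260742e-01]
 [ 9.91893418e-01 -1.27072291e-01  2.83145616e-04  1.32223133e-01]
 [ 3.41492333e-04  4.37376430e-04 -9.99999846e-01  2.62454172e-01]
 [ 0.00000000e+00  0.00000000e+00  0.00000000e+00  1.00000000e+00]]
```

View pics/wab.png

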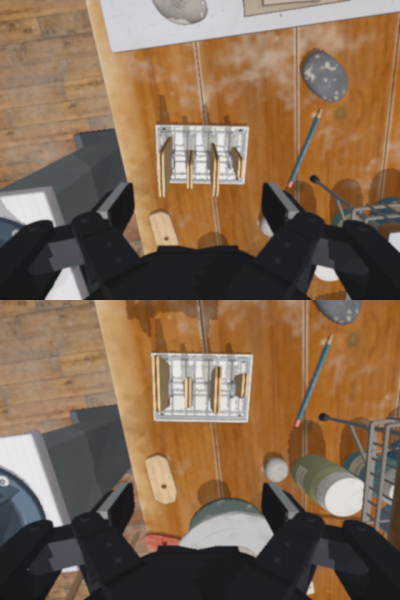

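```bash
python3 -c "
import cv2,numpy as np
a=cv2.imread('pics/wa.png')[165:285,200:360];b=cv2.imread('pics/wb.png')[65:185,200:360]
cv2.imwrite('pics/wabc.png',np.hstack([cv2.resize(i,None,fx=5/2,fy=5,interpolation=cv2.INTER_CUBIC) if 0 else cv2.resize(i,(400*1,300)) for i in(a,b)]))
cv2.imwrite('pics/wabc.png',np.hstack([cv2.resize(i[:,0:160],(400,300),interpolation=cv2.INTER_CUBIC) for i in(a,b)]))"
```

```text
(no output)
```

View pics/wabc.png

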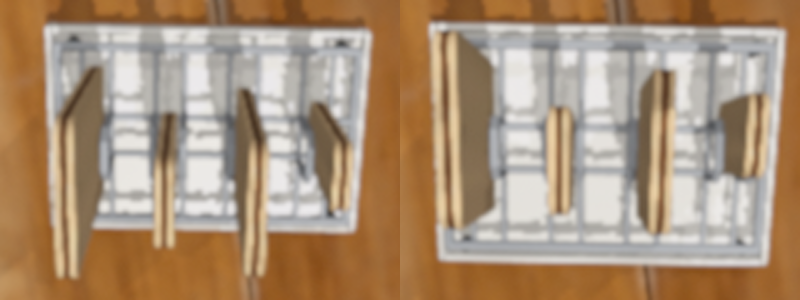

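Viewed almost from overhead, the drainer holds, from the robot outwards, templates 5, 2, 4 and 1 (top-edge lengths of about 78, 42, 64 and 33 px). Next I'll triangulate the tops.

```bash
python3 - <<'E'
from h import *
np.set_printoptions(precision=4,suppress=True)
a=np.load('pics/wa.npz');b=np.load('pics/wb.npz')
ua=lambda p:(200+p[0]/2.5,165+p[1]/2.5); ub=lambda p:(200+(p[0]-400)/2.5,65+p[1]/2.5)
D={5:[(66,277),(454,228),(449,30)],2:[(164,247),(560,212),(559,107)],4:[(257,276),(657,233),(662,72)],1:[(337,211),(752,177),(758,95)]}
for k,(p,q,r) in D.items():
    P,e=tri(a,ua(p),b,ub(q)); z=18e-3+{5:.104,2:.083,4:.097,1:.076}[k]
    E=onz(b,[ub(q),ub(r)],z); d=E[1]-E[0]; print(k,P,"gap",round(e,4),"zexp",z,"mid",E.mean(0)[:2],"len",np.linalg.norm(d),"yaw",-np.arctan2(d[0],d[1]))
# tray corners at z~.015
T=onz(b,[ub(p) for p in[(432,24),(782,29),(769,264),(440,260)]],.012);print(T,T.mean(0))
top=np.load('pics/top1.npz');c=cap('side','s1');print("bowl",tri(top,(303,180),c,(281,155)))
E
```

```text
5 [0.4164 0.1773 0.1204] gap 0.0016 zexp 0.122 mid [0.4226 0.2101] len 0.06625727969010681 yaw -0.15189964585252277
2 [0.4552 0.1766 0.1017] gap 0.0003 zexp 0.101 mid [0.4578 0.1957] len 0.03858416460715222 yaw -0.13001969263214375
4 [0.4917 0.1652 0.1148] gap 0.0022 zexp 0.115 mid [0.4944 0.1931] len 0.05611842237467692 yaw -0.13648500965805443
1 [0.5314 0.1797 0.0924] gap 0.0004 zexp 0.094 mid [0.5335 0.1948] len 0.03035873765398899 yaw -0.14659588118573252
[[0.403  0.2644 0.012 ]
 [0.5668 0.241  0.012 ]
 [0.5534 0.1303 0.012 ]
 [0.3864 0.1539 0.012 ]] [0.4774 0.1974 0.012 ]
bowl (array([ 0.4974, -0.0928,  0.1467]), np.float64(0.031705780238114926))
```

Emit:
jog_arm:
  deltas:
    - [0.085, -0.1, -0.0333, -0.0833, 0]
    - [0.085, -0.2, -0.05, -0.0833, 0]
    - [0.085, -0.3, -0.0667, -0.0833, 0]
    - [0.085, -0.6167, -0.0917, -0.0833, 0]
    - [0.085, -0.6167, -0.0917, -0.0833, 0]
    - [0.085, -0.6167, -0.0917, -0.0833, 0]
    - [0.085, -0.6167, -0.0917, -0.0833, 0]
    - [0.085, -0.6167, -0.0917, -0.0833, 0]

```text
t: 3.22
tool_pos: [0.3596, -0.2283, 0.3121]
tool_rot: [-0.0, 0.751, 0.66, 0.0]
wrist_force: [0.1, -0.4, -0.2]
opening: 0.0851
grasp_force: 0.0
```

```bash
python3 -c "
from h import *
cap('wrist','sa');print(toolT(),robot.state()['joint_positions'])"
```

```text
[[ 1.27170089e-01  9.91880840e-01 -4.10788404e-04  3.59746323e-01]
 [ 9.91880669e-01 -1.27169748e-01  7.70342657e-04 -2.27464755e-01]
 [ 7.11848264e-04 -5.05417622e-04 -9.99999619e-01  3.12119181e-01]
 [ 0.00000000e+00  0.00000000e+00  0.00000000e+00  1.00000000e+00]] [-5.64125663e-01  5.15137244e-02 -6.19575066e-02  1.45808412e+00
  4.31343839e-04  1.13418573e+00]
```

Emit:
jog_arm:
  deltas:
    - [0.085, -0.13, 0.1683, 0, 0]
    - [0.085, -0.13, 0.1683, 0, 0]
    - [0.085, -0.13, 0.1683, 0, 0]
    - [0.085, -0.13, 0.1683, 0, 0]

```text
t: 3.78
tool_pos: [0.4502, -0.3167, 0.3119]
tool_rot: [-0.001, 0.75, 0.661, -0.0]
wrist_force: [0.2, 1.7, 0.4]
opening: 0.0849
grasp_force: 0.0
```

```bash
python3 -c "
from h import *
c=cap('wrist','sb');print(toolT());np.set_printoptions(precision=1,suppress=True)
C=np.array([.46,-.31,.045]);a=np.load('pics/sa.npz')
o=[]
for i in(a,c):
    p=proj(i,C)[0];print(p);x,y=(p-(90,75)).astype(int).clip(0);print(x,y)
    o.append(cv2.resize(i['img'][y:y+150,x:x+180],(400,333),interpolation=cv2.INTER_CUBIC) if 0 else cv2.resize(i['img'][y:y+150,x:x+160],(400,375),interpolation=cv2.INTER_CUBIC))
h=min(i.shape[0] for i in o);cv2.imwrite('pics/sab.png',np.hstack(o))"
```

```text
[[ 1.25413119e-01  9.92104506e-01 -4.46386986e-04  4.49698932e-01]
 [ 9.92104493e-01 -1.25412877e-01  5.33508422e-04 -3.16633083e-01]
 [ 4.73313433e-04 -5.09771490e-04 -9.99999758e-01  3.12443693e-01]
 [ 0.00000000e+00  0.00000000e+00  0.00000000e+00  1.00000000e+00]]
[354.8 224.6]
264 149
[283.2 170.8]
193 95
```

View pics/sab.png

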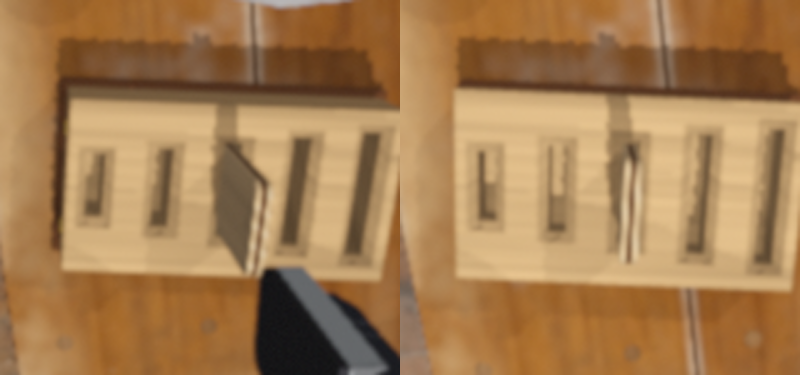

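The stand shows clearly. The short slot is at left, near the robot, and the middle template is in place. Next I'll fit the frame from slot mouths and top corners in both views.

```bash
python3 - <<'E'
from h import *
np.set_printoptions(precision=4,suppress=True)
a=np.load('pics/sa.npz');b=np.load('pics/sb.npz')
ua=lambda p:(264+p[0]/2.5,149+p[1]/2.5); ub=lambda p:(193+(p[0]-400)/2.5,95+p[1]/2.5)
L=[(-.076,0),(-.038,0),(.038,0),(.076,0),(-.092,.05),(-.092,-.05),(.092,-.05)]
A=[(96,187),(165,190),(300,194),(367,197),(68,98),(63,269),(381,281)]
B=[(487,187),(558.5,189),(700,196),(773,198),(456,90),(457,277),(793,291)]
for p,q in zip(A,B): print(tri(a,ua(p),b,ub(q)))
for c,P,u in((a,A,ua),(b,B,ub)):
    W=onz(c,[u(p) for p in P],.045)[:,:2];l=np.array(L)
    wc,lc=W-W.mean(0),l-l.mean(0); th=np.arctan2((lc[:,0]*wc[:,1]-lc[:,1]*wc[:,0]).sum(),(lc*wc).sum())
    R=np.array([[np.cos(th),-np.sin(th)],[np.sin(th),np.cos(th)]]); t=W.mean(0)-R@l.mean(0)
    print("yaw",th,"ctr",t); print((W-t)@R-l)
E
```

```text
(array([ 0.387 , -0.2992,  0.0458]), np.float64(0.0003765497240710537))
(array([ 0.4248, -0.3047,  0.0489]), np.float64(9.819065265791483e-05))
(array([ 0.4993, -0.3176,  0.0476]), np.float64(0.0011890994394425998))
(array([ 0.5376, -0.3244,  0.0459]), np.float64(0.0002263211480117376))
(array([ 0.3778, -0.248 ,  0.0382]), np.float64(0.00044688300570986934))
(array([ 0.3628, -0.3457,  0.0477]), np.float64(0.000579504561904383))
(array([ 0.5452, -0.3775,  0.0456]), np.float64(5.711659120269769e-05))
yaw -0.16508371347611664 ctr [ 0.4623 -0.3122]
[[-0.0002  0.0004]
 [ 0.0006 -0.    ]
 [ 0.0008  0.0004]
 [ 0.0007 -0.    ]
 [-0.0024  0.0006]
 [-0.0004 -0.0003]
 [ 0.0009 -0.0011]]
yaw -0.1662633963511877 ctr [ 0.462  -0.3122]
[[-0.0003  0.0002]
 [-0.0001  0.0007]
 [-0.0003 -0.    ]
 [ 0.0009  0.0005]
 [-0.0002 -0.0002]
 [-0.001  -0.0003]
 [ 0.0011 -0.0007]]
```

```bash
cat >> h.py <<'E'
def go(x,y,z,yaw):
    "shift in tool axes and turn to bring the TCP to x,y,z with tool y along world angle yaw"
    T=toolT(); d=T[:3,:3].T@(np.array([x,y,z])-T[:3,3]); cur=np.arctan2(T[1,1],T[0,1])
    s=robot.state(); print("d",np.round(d,4),"turn",round(cur-yaw,4),"at",np.round(T[:3,3],4),"op",round(s["opening"],4),"t",s["t"],"F",np.round(s["wrist_force"],1))
E
python3 -c "
from h import *
go(.4226,.2101,.2,-.14)"
```

```text
d [ 0.5191 -0.0929  0.1127] turn 0.0143 at [ 0.4497 -0.3166  0.3124] op 0.0849 t 3.825 F [-0.6  0.5  1. ]
```

Scaled: 0.519 m is 0.865, 0.11 m is 0.1833, 0.014 rad is 0.0022.

Emit:
jog_arm:
  deltas:
    - [0.024, 0.865, -0.155, 0, 0.0022]
    - [0.024, 0.865, -0.155, 0, 0.0022]
    - [0.024, 0.865, -0.155, 0, 0.0022]
    - [0.024, 0.865, -0.155, 0, 0.0022]
    - [0.024, 0.865, -0.155, 0, 0.0022]
    - [0.024, 0.865, -0.155, 0, 0.0022]
    - [0.024, 0.865, -0.155, 0, 0.0022]
    - [0.024, 0.865, -0.155, 0, 0.0022]
    - [0.024, 0.865, -0.155, 0, 0.0022]
    - [0.024, 0.865, -0.155, 0, 0.0022]
    - [0.024, 0.865, -0.155, 0.1833, 0.0022]
    - [0.024, 0.865, -0.155, 0.1833, 0.0022]
    - [0.024, 0.865, -0.155, 0.1833, 0.0022]
    - [0.024, 0.865, -0.155, 0.1833, 0.0022]
  squeeze: 30

```text
t: 5.58
tool_pos: [0.424, 0.2079, 0.2045]
tool_rot: [0.0, 0.756, 0.655, 0.001]
wrist_force: [0.5, -0.7, 0.7]
opening: 0.0241
grasp_force: 0.0
```

```bash
python3 -c "
from h import *
go(.4226,.2101,.1,-.14)
c=cap('wrist','g5');cv2.imwrite('pics/g5c.png',cv2.resize(c['img'][120:420,100:460],(600,500)))"
```

```text
d [ 0.0018 -0.0019  0.1045] turn -0.0024 at [0.424  0.2079 0.2045] op 0.0241 t 5.575 F [ 0.5 -0.7  0.7]
```

View pics/g5c.png

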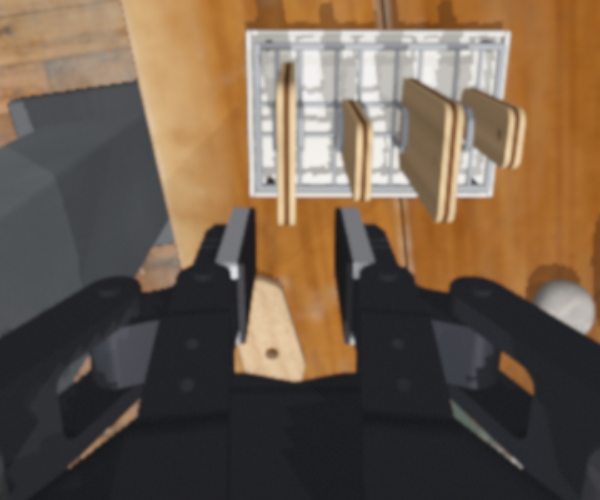

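The open fingers straddle template 5: its top edge is at (287,130) and the finger midline at about 295, so I shift by -2 mm and descend.

Scaled: 0.104 m is 0.1733, 0.08 m is 0.1333.

Emit:
jog_arm:
  deltas:
    - [0.024, 0.003, -0.0033, 0.0833, 0]
    - [0.024, 0.003, -0.0033, 0.1333, 0]
    - [0.024, 0.003, -0.0033, 0.1733, 0]
    - [0.024, 0.003, -0.0033, 0.1733, 0]
    - [0.024, 0.003, -0.0033, 0.1733, 0]
    - [0, 0.003, -0.0033, 0.1733, 0]
    - [0, 0.003, -0.0033, 0.1733, 0]
    - [0, 0.003, -0.0033, 0.1733, 0]
    - [0, 0.003, -0.0033, 0.1733, 0]
    - [0, 0.003, -0.0033, 0.1733, 0]
  squeeze: 30

```text
t: 6.88
tool_pos: [0.4222, 0.2107, 0.0998]
tool_rot: [-0.0, 0.755, 0.655, 0.001]
wrist_force: [-3.1, 0.2, 7.2]
opening: 0.0072
grasp_force: 33.6
```

```bash
python3 -c "
from h import *
go(.4226,.2101,.1,-.14)"
```

```text
d [-0.0005  0.0005 -0.0002] turn -0.0019 at [0.4222 0.2107 0.0998] op 0.0072 t 6.875 F [-3.1  0.2  7.2]
```

Scaled: -0.2 m is -0.3333, -0.12 m is -0.2.

Emit:
jog_arm:
  deltas:
    - [0, 0, 0, -0.1, 0]
    - [0, 0, 0, -0.2, 0]
    - [0, 0, 0, -0.3333, 0]
    - [0, 0, 0, -0.3333, 0]
    - [0, 0, 0, -0.3333, 0]

```text
t: 7.5
tool_pos: [0.4224, 0.2104, 0.3002]
tool_rot: [0.001, 0.755, 0.655, 0.002]
wrist_force: [-0.4, 0.0, -1.2]
opening: 0.0074
grasp_force: 32.4
```

```bash
python3 -c "
from h import *
go(.5369,-.3245,.3,-.166)"
```

```text
d [-5.133e-01  1.890e-01 -3.000e-04] turn 0.024 at [0.4224 0.2104 0.3002] op 0.0074 t 7.5 F [-0.4  0.  -1.2]
```

Scaled: -0.513 m is -0.855, 0.189 m is 0.315, 0.024 rad is 0.0038.

Emit:
jog_arm:
  deltas:
    - [0, -0.855, 0.315, 0, 0.0038]
    - [0, -0.855, 0.315, 0, 0.0038]
    - [0, -0.855, 0.315, 0, 0.0038]
    - [0, -0.855, 0.315, 0, 0.0038]
    - [0, -0.855, 0.315, 0, 0.0038]
    - [0, -0.855, 0.315, 0, 0.0038]
    - [0, -0.855, 0.315, 0, 0.0038]
    - [0, -0.855, 0.315, 0, 0.0038]
    - [0, -0.855, 0.315, 0, 0.0038]
    - [0, -0.855, 0.315, 0, 0.0038]
    - [0, -0.855, 0.315, 0, 0.0038]
    - [0, -0.855, 0.315, 0.1667, 0.0038]
    - [0, -0.855, 0.315, 0.2333, 0.0038]
    - [0, -0.855, 0.315, 0.2333, 0.0038]
    - [0, -0.855, 0.315, 0.2333, 0.0038]
    - [0, -0.855, 0.315, 0.2333, 0.0038]

```text
t: 9.5
tool_pos: [0.5377, -0.3249, 0.1612]
tool_rot: [0.002, 0.763, 0.646, 0.001]
wrist_force: [0.3, 0.2, -0.8]
opening: 0.0076
grasp_force: 32.3
```

```bash
python3 -c "
from h import *
go(.5369,-.3245,.095,-.166)
o=[]
for n in('wrist','side'):
    c=cap(n,n+'p5'); p=proj(c,[.52,-.32,.09])[0]; x,y=(p-(80,70)).astype(int).clip(0); x=min(x,400);y=min(y,280);print(n,x,y); o.append(cv2.resize(c['img'][y:y+140,x:x+160],(400,350),interpolation=cv2.INTER_CUBIC))
cv2.imwrite('pics/p5.png',np.hstack(o))"
```

```text
d [ 0.0004 -0.0011  0.0662] turn 0.0005 at [ 0.5377 -0.3249  0.1612] op 0.0076 t 9.5 F [ 0.3  0.2 -0.8]
wrist 169 149
side 211 58
```

View pics/p5.png

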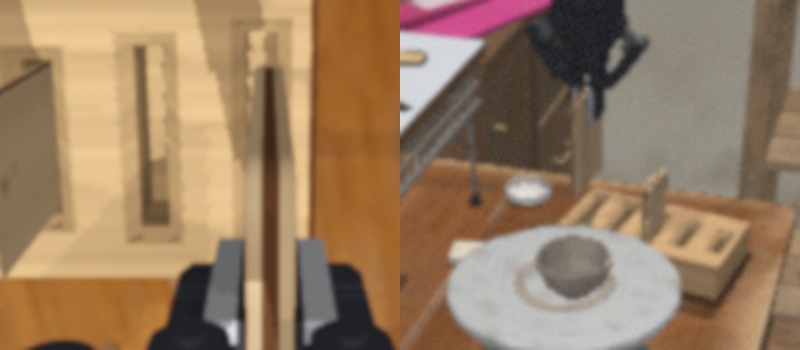

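Wrist view: template 5 hangs over slot 5, its +y lower corner at (268,68) in the crop, which is full-image pixel (276,176). Next I'll check that corner in the stand frame.

```bash
cat >> h.py <<'E'
def stand(X,th=-.166,t=(.462,-.312)):
    R=np.array([[np.cos(th),-np.sin(th)],[np.sin(th),np.cos(th)]]); return (np.atleast_2d(X)[:,:2]-t)@R
E
python3 -c "
from h import *
c=np.load('pics/wristp5.npz')
print(stand(onz(c,[(276.2,176.2),(273.5,176),(280,176)],.0792)), stand(onz(c,[(169+265/2.5,149+22/2.5),(169+235/2.5,149+22/2.5),(169+292/2.5,149+22/2.5)],.045)))"

```

```text
[[0.07730667 0.03072436]
 [0.07535455 0.03087062]
 [0.08005435 0.03086954]] [[0.07638944 0.0402596 ]
 [0.06650156 0.04025968]
 [0.085291   0.04025953]]
```

Scaled: 0.063 m is 0.105, 0.0014 m is 0.0023.

Emit:
jog_arm:
  deltas:
    - [0, 0.0023, -0.0017, 0.025, 0]
    - [0, 0.0023, -0.0017, 0.05, 0]
    - [0, 0.0023, -0.0017, 0.0667, 0]
    - [0, 0.0023, -0.0017, 0.0833, 0]
    - [0, 0.0023, -0.0017, 0.0967, 0]
    - [0, 0.0023, -0.0017, 0.105, 0]
    - [0, 0.0023, -0.0017, 0.105, 0]
    - [0, 0.0023, -0.0017, 0.105, 0]

```text
t: 10.6
tool_pos: [0.5357, -0.3231, 0.0957]
tool_rot: [0.0, 0.763, 0.646, 0.0]
wrist_force: [-1.0, 0.2, -1.1]
opening: 0.0073
grasp_force: 32.3
```

```bash
python3 -c "
from h import *
go(.5369,-.3245,.095,-.166)"
```

```text
d [-0.0012  0.0014  0.0007] turn 0.0 at [ 0.5357 -0.3231  0.0957] op 0.0073 t 10.6 F [-1.   0.2 -1.1]
```

Scaled: -0.2 m is -0.3333, -0.12 m is -0.2.

Emit:
jog_arm:
  deltas:
    - [0.024, 0, 0, 0.0017, 0]
    - [0.024, 0, 0, 0.0017, 0]
    - [0.024, 0, 0, 0, 0]
    - [0.024, 0, 0, 0, 0]
    - [0.024, 0, 0, -0.0333, 0]
    - [0.024, 0, 0, -0.1, 0]
    - [0.024, 0, 0, -0.2, 0]
    - [0.024, 0, 0, -0.3333, 0]
    - [0.024, 0, 0, -0.3333, 0]
    - [0.024, 0, 0, -0.3333, 0]

```text
t: 11.85
tool_pos: [0.5361, -0.3233, 0.2968]
tool_rot: [0.002, 0.763, 0.646, 0.0]
wrist_force: [-0.2, 0.1, -0.4]
opening: 0.0239
grasp_force: 0.0
```

```bash
python3 -c "
from h import *
go(.4944,.1931,.2,-.14)
cap('wrist','q5')"
```

```text
d [ 0.5025 -0.1267  0.0958] turn -0.026 at [ 0.5361 -0.3233  0.2968] op 0.0239 t 11.85 F [-0.2  0.1 -0.4]
```

Scaled: 0.502 m is 0.8367, -0.127 m is -0.2117, -0.026 rad is -0.0041.

Emit:
jog_arm:
  deltas:
    - [0.024, 0.8367, -0.2117, 0, -0.0041]
    - [0.024, 0.8367, -0.2117, 0, -0.0041]
    - [0.024, 0.8367, -0.2117, 0, -0.0041]
    - [0.024, 0.8367, -0.2117, 0, -0.0041]
    - [0.024, 0.8367, -0.2117, 0, -0.0041]
    - [0.024, 0.8367, -0.2117, 0, -0.0041]
    - [0.024, 0.8367, -0.2117, 0, -0.0041]
    - [0.024, 0.8367, -0.2117, 0, -0.0041]
    - [0.024, 0.8367, -0.2117, 0, -0.0041]
    - [0.024, 0.8367, -0.2117, 0, -0.0041]
    - [0.024, 0.8367, -0.2117, 0.1667, -0.0041]
    - [0.024, 0.8367, -0.2117, 0.1667, -0.0041]
    - [0.024, 0.8367, -0.2117, 0.1667, -0.0041]
    - [0.024, 0.8367, -0.2117, 0.1667, -0.0041]
  squeeze: 30

```text
t: 13.65
tool_pos: [0.494, 0.1924, 0.1966]
tool_rot: [0.0, 0.755, 0.655, 0.0]
wrist_force: [0.5, 0.5, 0.8]
opening: 0.0241
grasp_force: 0.0
```

```bash
python3 -c "
from h import *
go(.4944,.1931,.094,-.14)
c=cap('wrist','g4')
q=np.load('pics/q5.npz')
p=proj(q,[.5,-.315,.08])[0];x,y=(p-(90,90)).astype(int).clip(0);y=min(y,240);print(x,y)
cv2.imwrite('pics/g4c.png',np.hstack([cv2.resize(c['img'][120:320,180:380],(400,400)),cv2.resize(q['img'][y:y+180,x:x+180],(400,400))]))"
```

```text
d [0.0008 0.0002 0.1026] turn -0.0014 at [0.494  0.1924 0.1966] op 0.0241 t 13.65 F [0.5 0.5 0.8]
154 91
```

View pics/g4c.png

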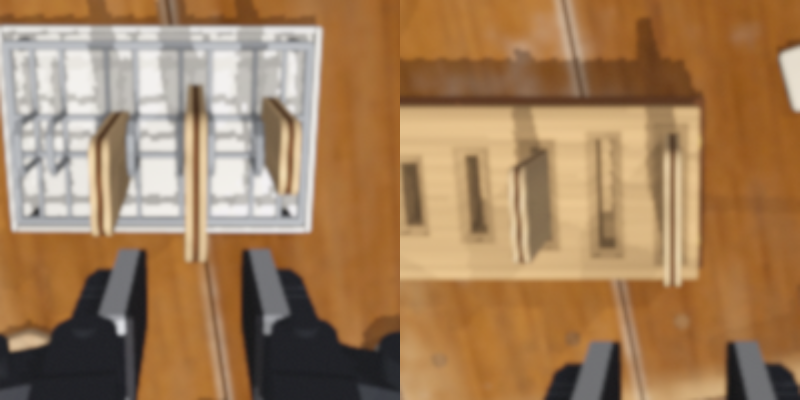

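Template 5 stands in its slot (right panel, x≈672). The fingers straddle template 4 at x≈196 in the left panel.

Scaled: 0.102 m is 0.17, 0.08 m is 0.1333.

Emit:
jog_arm:
  deltas:
    - [0.024, 0.0017, 0, 0.0833, 0]
    - [0.024, 0.0017, 0, 0.1333, 0]
    - [0.024, 0.0017, 0, 0.17, 0]
    - [0.024, 0.0017, 0, 0.17, 0]
    - [0.024, 0.0017, 0, 0.17, 0]
    - [0, 0.0017, 0, 0.17, 0]
    - [0, 0.0017, 0, 0.17, 0]
    - [0, 0.0017, 0, 0.17, 0]
    - [0, 0.0017, 0, 0.17, 0]
    - [0, 0.0017, 0, 0.17, 0]
  squeeze: 30

```text
t: 14.95
tool_pos: [0.4943, 0.1945, 0.0947]
tool_rot: [0.001, 0.755, 0.656, 0.001]
wrist_force: [0.0, -0.5, 7.7]
opening: 0.0079
grasp_force: 34.7
```

```bash
python3 -c "
from h import *
go(.4944,.1931,.094,-.14)"
```

```text
d [-0.0013  0.0003  0.0007] turn 0.0 at [0.4943 0.1945 0.0947] op 0.0079 t 14.95 F [ 0.  -0.5  7.7]
```

Emit:
jog_arm:
  deltas:
    - [0, 0, 0, -0.1, 0]
    - [0, 0, 0, -0.2, 0]
    - [0, 0, 0, -0.3333, 0]
    - [0, 0, 0, -0.3333, 0]
    - [0, 0, 0, -0.3333, 0]

```text
t: 15.58
tool_pos: [0.4939, 0.1944, 0.295]
tool_rot: [0.001, 0.755, 0.656, 0.002]
wrist_force: [0.3, -0.0, -0.9]
opening: 0.0078
grasp_force: 33.6
```

```bash
python3 -c "
from h import *
go(.4995,-.3183,.3,-.166)"
```

```text
d [-0.5069  0.0771 -0.0056] turn 0.0261 at [0.4939 0.1944 0.295 ] op 0.0078 t 15.575 F [ 0.3 -0.  -0.9]
```

Scaled: -0.506 m is -0.8433, 0.14 m is 0.2333, 0.026 rad is 0.0041.

Emit:
jog_arm:
  deltas:
    - [0, -0.8433, 0.1283, 0, 0.0041]
    - [0, -0.8433, 0.1283, 0, 0.0041]
    - [0, -0.8433, 0.1283, 0, 0.0041]
    - [0, -0.8433, 0.1283, 0, 0.0041]
    - [0, -0.8433, 0.1283, 0, 0.0041]
    - [0, -0.8433, 0.1283, 0, 0.0041]
    - [0, -0.8433, 0.1283, 0, 0.0041]
    - [0, -0.8433, 0.1283, 0, 0.0041]
    - [0, -0.8433, 0.1283, 0, 0.0041]
    - [0, -0.8433, 0.1283, 0, 0.0041]
    - [0, -0.8433, 0.1283, 0, 0.0041]
    - [0, -0.8433, 0.1283, 0.1667, 0.0041]
    - [0, -0.8433, 0.1283, 0.2333, 0.0041]
    - [0, -0.8433, 0.1283, 0.2333, 0.0041]
    - [0, -0.8433, 0.1283, 0.2333, 0.0041]
    - [0, -0.8433, 0.1283, 0.2333, 0.0041]

```text
t: 17.58
tool_pos: [0.5005, -0.3182, 0.1561]
tool_rot: [0.002, 0.763, 0.646, 0.001]
wrist_force: [-0.9, -0.1, -0.8]
opening: 0.0073
grasp_force: 33.5
```

```bash
python3 -c "
from h import *
go(.4995,-.3183,.0895,-.166)
c=cap('wrist','wp4');cv2.imwrite('pics/p4.png',cv2.resize(c['img'][130:310,180:380],(600,540),interpolation=cv2.INTER_CUBIC))"
```

```text
d [-0.0002 -0.0012  0.0666] turn 0.0006 at [ 0.5005 -0.3182  0.1561] op 0.0073 t 17.575 F [-0.9 -0.1 -0.8]
```

View pics/p4.png

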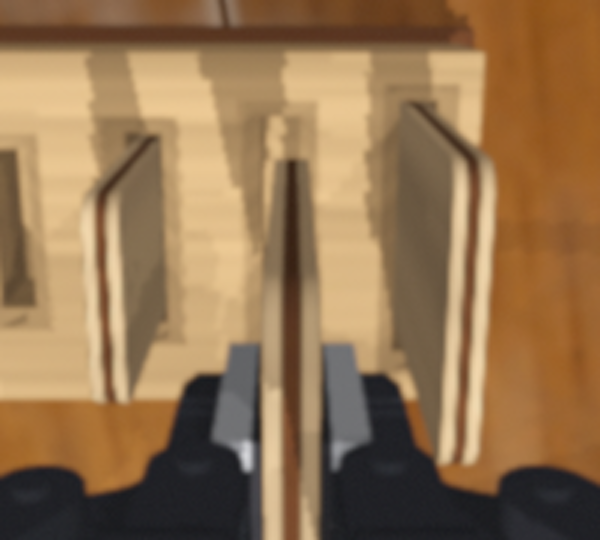

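Template 4 hangs above slot 4: its lower corner is at (291,160) and the mouth spans x 240–318 in the crop. Next I'll check it in the stand frame.

```bash
python3 -c "
from h import *
c=np.load('pics/wp4.npz');u=lambda x,y:(180+x/3,130+y/3)
print(stand(onz(c,[u(291,160)],.080)), stand(onz(c,[u(242,102),u(317,102)],.045)))"

```

```text
[[0.04006363 0.02717923]] [[0.0269613  0.03636387]
 [0.04725191 0.03636408]]
```

Scaled: 0.065 m is 0.1083, 0.001 m is 0.0017.

Emit:
jog_arm:
  deltas:
    - [0, 0.0017, -0.0033, 0.025, 0]
    - [0, 0.0017, -0.0033, 0.05, 0]
    - [0, 0.0017, -0.0033, 0.0667, 0]
    - [0, 0.0017, -0.0033, 0.0833, 0]
    - [0, 0.0017, -0.0033, 0.0967, 0]
    - [0, 0.0017, -0.0033, 0.1067, 0]
    - [0, 0.0017, -0.0033, 0.1083, 0]
    - [0, 0.0017, -0.0033, 0.1083, 0]

```text
t: 18.62
tool_pos: [0.4975, -0.3166, 0.0889]
tool_rot: [0.001, 0.763, 0.646, 0.0]
wrist_force: [0.3, -0.9, 4.2]
opening: 0.0071
grasp_force: 34.4
```

```bash
python3 -c "
from h import *
go(.4995,-.3183,.0895,-.166)"
```

```text
d [-0.0014  0.0023 -0.0006] turn 0.0 at [ 0.4975 -0.3166  0.0889] op 0.0071 t 18.625 F [ 0.3 -0.9  4.2]
```

Scaled: -0.2 m is -0.3333, -0.12 m is -0.2.

Emit:
jog_arm:
  deltas:
    - [0.024, 0, 0, 0, 0]
    - [0.024, 0, 0, 0, 0]
    - [0.024, 0, 0, 0, 0]
    - [0.024, 0, 0, 0, 0]
    - [0.024, 0, 0, -0.0333, 0]
    - [0.024, 0, 0, -0.1, 0]
    - [0.024, 0, 0, -0.2, 0]
    - [0.024, 0, 0, -0.3333, 0]
    - [0.024, 0, 0, -0.3333, 0]
    - [0.024, 0, 0, -0.3333, 0]

```text
t: 19.88
tool_pos: [0.4977, -0.3167, 0.2897]
tool_rot: [0.001, 0.763, 0.646, 0.0]
wrist_force: [-0.7, -0.1, -0.7]
opening: 0.0239
grasp_force: 0.0
```

```bash
python3 -c "
from h import *
go(.4578,.1957,.2,-.14)
cap('wrist','q4')"
```

```text
d [ 0.4989 -0.1243  0.0887] turn -0.026 at [ 0.4977 -0.3167  0.2897] op 0.0239 t 19.875 F [-0.7 -0.1 -0.7]
```

Scaled: 0.499 m is 0.8317, -0.124 m is -0.2067, -0.026 rad is -0.0041.

Emit:
jog_arm:
  deltas:
    - [0.024, 0.8317, -0.2067, 0, -0.0041]
    - [0.024, 0.8317, -0.2067, 0, -0.0041]
    - [0.024, 0.8317, -0.2067, 0, -0.0041]
    - [0.024, 0.8317, -0.2067, 0, -0.0041]
    - [0.024, 0.8317, -0.2067, 0, -0.0041]
    - [0.024, 0.8317, -0.2067, 0, -0.0041]
    - [0.024, 0.8317, -0.2067, 0, -0.0041]
    - [0.024, 0.8317, -0.2067, 0, -0.0041]
    - [0.024, 0.8317, -0.2067, 0, -0.0041]
    - [0.024, 0.8317, -0.2067, 0, -0.0041]
    - [0.024, 0.8317, -0.2067, 0.1667, -0.0041]
    - [0.024, 0.8317, -0.2067, 0.1667, -0.0041]
    - [0.024, 0.8317, -0.2067, 0.1667, -0.0041]
    - [0.024, 0.8317, -0.2067, 0.1667, -0.0041]
  squeeze: 30

```text
t: 21.68
tool_pos: [0.4581, 0.1955, 0.1896]
tool_rot: [0.0, 0.755, 0.655, 0.0]
wrist_force: [-0.4, 0.0, -0.2]
opening: 0.0237
grasp_force: 0.0
```

```bash
python3 -c "
from h import *
go(.4578,.1957,.08,-.14)
c=cap('wrist','g2')
q=np.load('pics/q4.npz')
x,y=134,91
cv2.imwrite('pics/g2c.png',np.hstack([cv2.resize(c['img'][120:320,180:380],(400,400)),cv2.resize(q['img'][y:y+200,x:x+200],(400,400))]))"
```

```text
d [ 0.0002 -0.0005  0.1096] turn -0.0015 at [0.4581 0.1955 0.1896] op 0.0237 t 21.675 F [-0.4  0.  -0.2]
```

View pics/g2c.png

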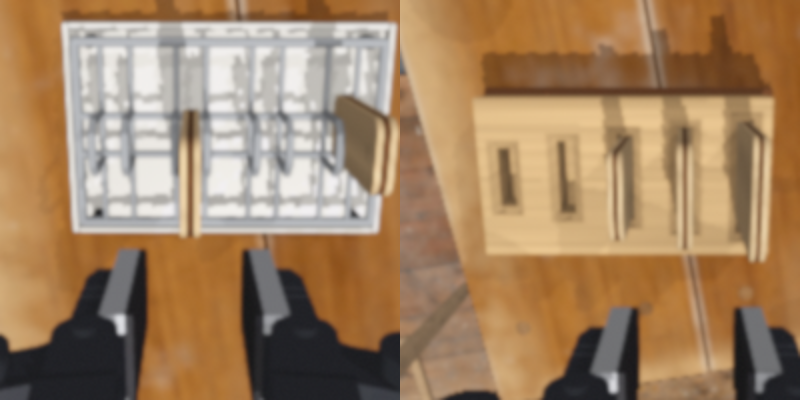

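Templates 4 and 5 stand in the stand (right panel, x≈684 and 758). Template 2 lies between the fingers at x≈190.

Scaled: 0.109 m is 0.1817, -0.001 m is -0.0017.

Emit:
jog_arm:
  deltas:
    - [0.024, 0, -0.0017, 0.0833, 0]
    - [0.024, 0, -0.0017, 0.15, 0]
    - [0.024, 0, -0.0017, 0.1817, 0]
    - [0.024, 0, -0.0017, 0.1817, 0]
    - [0.024, 0, -0.0017, 0.1817, 0]
    - [0, 0, -0.0017, 0.1817, 0]
    - [0, 0, -0.0017, 0.1817, 0]
    - [0, 0, -0.0017, 0.1817, 0]
    - [0, 0, -0.0017, 0.1817, 0]
    - [0, 0, -0.0017, 0.1817, 0]
  squeeze: 30

```text
t: 22.98
tool_pos: [0.4571, 0.1968, 0.0806]
tool_rot: [0.0, 0.755, 0.656, 0.001]
wrist_force: [-0.7, -0.1, 8.0]
opening: 0.0074
grasp_force: 35.1
```

```bash
python3 -c "
from h import *
go(.4578,.1957,.08,-.14)"
```

```text
d [-0.001   0.0009  0.0006] turn 0.0001 at [0.4571 0.1968 0.0806] op 0.0074 t 22.975 F [-0.7 -0.1  8. ]
```

Emit:
jog_arm:
  deltas:
    - [0, 0, 0, -0.1, 0]
    - [0, 0, 0, -0.2, 0]
    - [0, 0, 0, -0.35, 0]
    - [0, 0, 0, -0.35, 0]
    - [0, 0, 0, -0.35, 0]

```text
t: 23.6
tool_pos: [0.4573, 0.1969, 0.292]
tool_rot: [0.001, 0.755, 0.656, 0.002]
wrist_force: [-0.1, 0.5, 0.5]
opening: 0.0071
grasp_force: 33.9
```

```bash
python3 -c "
from h import *
go(.4245,-.3057,.3,-.166)"
```

```text
d [-0.5022  0.0377 -0.0091] turn 0.0261 at [0.4573 0.1969 0.292 ] op 0.0071 t 23.6 F [-0.1  0.5  0.5]
```

Careful with the scale: shifts go in shares of 0.6 m and turns go in shares of 360 degrees. That gives: -0.501 m is -0.835, 0.15 m is 0.25, 0.026 rad is 0.0041.

Emit:
jog_arm:
  deltas:
    - [0, -0.835, 0.06, 0, 0.0041]
    - [0, -0.835, 0.06, 0, 0.0041]
    - [0, -0.835, 0.06, 0, 0.0041]
    - [0, -0.835, 0.06, 0, 0.0041]
    - [0, -0.835, 0.06, 0, 0.0041]
    - [0, -0.835, 0.06, 0, 0.0041]
    - [0, -0.835, 0.06, 0, 0.0041]
    - [0, -0.835, 0.06, 0, 0.0041]
    - [0, -0.835, 0.06, 0, 0.0041]
    - [0, -0.835, 0.06, 0, 0.0041]
    - [0, -0.835, 0.06, 0, 0.0041]
    - [0, -0.835, 0.06, 0.1667, 0.0041]
    - [0, -0.835, 0.06, 0.25, 0.0041]
    - [0, -0.835, 0.06, 0.25, 0.0041]
    - [0, -0.835, 0.06, 0.25, 0.0041]
    - [0, -0.835, 0.06, 0.25, 0.0041]

```text
t: 25.6
tool_pos: [0.423, -0.3045, 0.1408]
tool_rot: [0.001, 0.763, 0.647, 0.0]
wrist_force: [0.8, -0.1, -0.0]
opening: 0.0074
grasp_force: 33.8
```

```bash
python3 -c "
from h import *
go(.4245,-.3057,.0755,-.166)
c=cap('wrist','wp2');cv2.imwrite('pics/p2.png',cv2.resize(c['img'][130:310,180:380],(600,540),interpolation=cv2.INTER_CUBIC))"
```

```text
d [-0.0009  0.0015  0.0653] turn 0.0013 at [ 0.423  -0.3045  0.1408] op 0.0074 t 25.6 F [ 0.8 -0.1 -0. ]
```

View pics/p2.png

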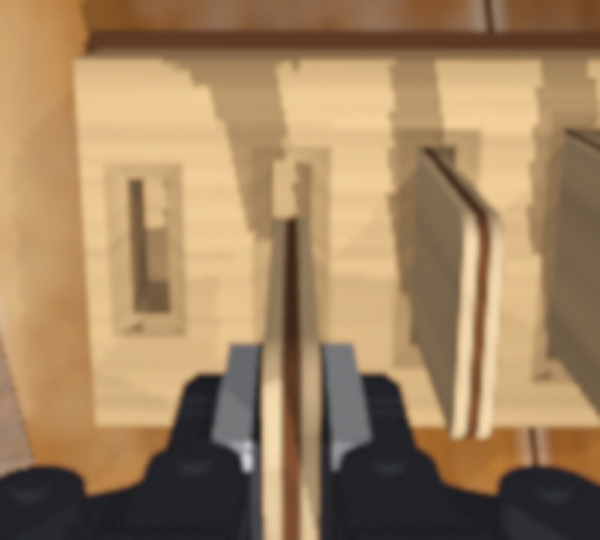

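The lower corner of template 2 at (291,218) is centred on the slot 2 mouth (x 253–331).

```bash
python3 -c "
from h import *
c=np.load('pics/wp2.npz');u=lambda x,y:(180+x/3,130+y/3)
print(stand(onz(c,[u(291,218)],.0782)), stand(onz(c,[u(253,148),u(331,148)],.045)))"

```

```text
[[-0.03879779  0.01729128]] [[-0.04850186  0.02727715]
 [-0.02843452  0.02729497]]
```

Emit:
jog_arm:
  deltas:
    - [0, 0.0025, 0, 0.025, 0]
    - [0, 0.0025, 0, 0.05, 0]
    - [0, 0.0025, 0, 0.0667, 0]
    - [0, 0.0025, 0, 0.0833, 0]
    - [0, 0.0025, 0, 0.0967, 0]
    - [0, 0.0025, 0, 0.1067, 0]
    - [0, 0.0025, 0, 0.1083, 0]
    - [0, 0.0025, 0, 0.1083, 0]

```text
t: 26.65
tool_pos: [0.4224, -0.3033, 0.0748]
tool_rot: [0.0, 0.763, 0.646, -0.0]
wrist_force: [-0.7, 0.3, 5.4]
opening: 0.0074
grasp_force: 34.9
```

```bash
python3 -c "
from h import *
go(.4245,-.3057,.0755,-.166)"
```

```text
d [-0.002   0.0025 -0.0007] turn -0.0001 at [ 0.4224 -0.3033  0.0748] op 0.0074 t 26.65 F [-0.7  0.3  5.4]
```

Down at the floor. Release, then fetch template 1.

Scaled: -0.22 m is -0.3667, -0.12 m is -0.2.

Emit:
jog_arm:
  deltas:
    - [0.024, 0, 0, 0, 0]
    - [0.024, 0, 0, 0, 0]
    - [0.024, 0, 0, 0, 0]
    - [0.024, 0, 0, 0, 0]
    - [0.024, 0, 0, -0.0333, 0]
    - [0.024, 0, 0, -0.1, 0]
    - [0.024, 0, 0, -0.2, 0]
    - [0.024, 0, 0, -0.3667, 0]
    - [0.024, 0, 0, -0.3667, 0]
    - [0.024, 0, 0, -0.3667, 0]

```text
t: 27.9
tool_pos: [0.4233, -0.304, 0.2973]
tool_rot: [0.003, 0.763, 0.646, 0.001]
wrist_force: [-0.9, -0.4, 0.3]
opening: 0.0242
grasp_force: 0.0
```

```bash
python3 -c "
from h import *
go(.5335,.1948,.19,-.14)"
```

```text
d [0.5104 0.0257 0.1061] turn -0.0261 at [ 0.4233 -0.304   0.2973] op 0.0242 t 27.9 F [-0.9 -0.4  0.3]
```

Scaled: 0.51 m is 0.85, 0.11 m is 0.1833, -0.026 rad is -0.0041.

Emit:
jog_arm:
  deltas:
    - [0.024, 0.85, 0.0433, 0, -0.0041]
    - [0.024, 0.85, 0.0433, 0, -0.0041]
    - [0.024, 0.85, 0.0433, 0, -0.0041]
    - [0.024, 0.85, 0.0433, 0, -0.0041]
    - [0.024, 0.85, 0.0433, 0, -0.0041]
    - [0.024, 0.85, 0.0433, 0, -0.0041]
    - [0.024, 0.85, 0.0433, 0, -0.0041]
    - [0.024, 0.85, 0.0433, 0, -0.0041]
    - [0.024, 0.85, 0.0433, 0, -0.0041]
    - [0.024, 0.85, 0.0433, 0, -0.0041]
    - [0.024, 0.85, 0.0433, 0.1833, -0.0041]
    - [0.024, 0.85, 0.0433, 0.1833, -0.0041]
    - [0.024, 0.85, 0.0433, 0.1833, -0.0041]
    - [0.024, 0.85, 0.0433, 0.1833, -0.0041]
  squeeze: 30

```text
t: 29.65
tool_pos: [0.533, 0.1947, 0.1862]
tool_rot: [0.0, 0.755, 0.655, 0.001]
wrist_force: [-0.2, 1.0, 0.7]
opening: 0.0244
grasp_force: 0.0
```

```bash
python3 -c "
from h import *
go(.5335,.1948,.074,-.14)
c=cap('wrist','g1')
cv2.imwrite('pics/g1c.png',cv2.resize(c['img'][120:320,180:380],(600,600)))"
```

```text
d [1.000e-04 3.000e-04 1.122e-01] turn -0.0014 at [0.533  0.1947 0.1862] op 0.0244 t 29.65 F [-0.2  1.   0.7]
```

View pics/g1c.png

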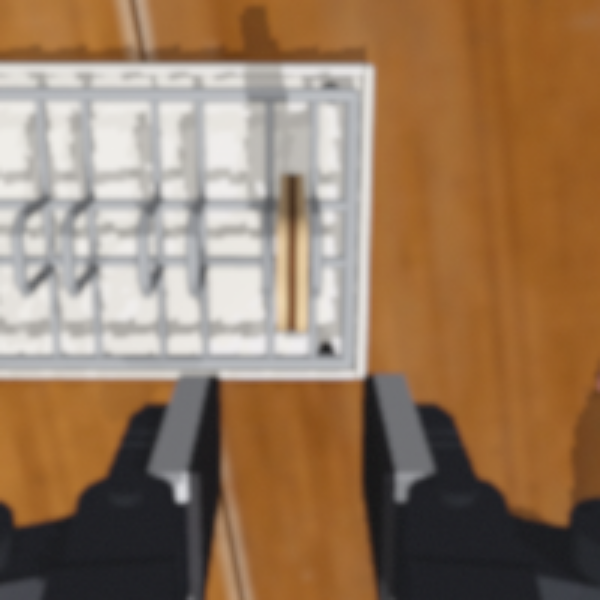

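Template 1 at x≈292 is centred between the fingers.

Scaled: 0.112 m is 0.1867, 0.09 m is 0.15.

Emit:
jog_arm:
  deltas:
    - [0.024, 0, 0, 0.0833, 0]
    - [0.024, 0, 0, 0.15, 0]
    - [0.024, 0, 0, 0.1867, 0]
    - [0.024, 0, 0, 0.1867, 0]
    - [0.024, 0, 0, 0.1867, 0]
    - [0, 0, 0, 0.1867, 0]
    - [0, 0, 0, 0.1867, 0]
    - [0, 0, 0, 0.1867, 0]
    - [0, 0, 0, 0.1867, 0]
    - [0, 0, 0, 0.1867, 0]
  squeeze: 30

```text
t: 30.95
tool_pos: [0.5335, 0.1959, 0.0739]
tool_rot: [0.001, 0.755, 0.656, 0.002]
wrist_force: [0.8, -0.5, 6.5]
opening: 0.0078
grasp_force: 35.3
```

```bash
python3 -c "
from h import *
go(.5335,.1948,.074,-.14)"
```

```text
d [-0.0011  0.0001 -0.0001] turn 0.0 at [0.5335 0.1959 0.0739] op 0.0078 t 30.95 F [ 0.8 -0.5  6.5]
```

Emit:
jog_arm:
  deltas:
    - [0, 0, 0, -0.1, 0]
    - [0, 0, 0, -0.2, 0]
    - [0, 0, 0, -0.3667, 0]
    - [0, 0, 0, -0.3667, 0]
    - [0, 0, 0, -0.3667, 0]

```text
t: 31.58
tool_pos: [0.5333, 0.1959, 0.2959]
tool_rot: [0.001, 0.755, 0.656, 0.003]
wrist_force: [-0.4, 0.2, -1.5]
opening: 0.0075
grasp_force: 34.2
```

```bash
python3 -c "
from h import *
go(.3871,-.2994,.3,-.166)"
```

```text
d [-0.5109 -0.0757 -0.0059] turn 0.0261 at [0.5333 0.1959 0.2959] op 0.0075 t 31.575 F [-0.4  0.2 -1.5]
```

Scaled: -0.509 m is -0.8483, 0.16 m is 0.2667, 0.026 rad is 0.0041.

Emit:
jog_arm:
  deltas:
    - [0, -0.8483, -0.1267, 0, 0.0041]
    - [0, -0.8483, -0.1267, 0, 0.0041]
    - [0, -0.8483, -0.1267, 0, 0.0041]
    - [0, -0.8483, -0.1267, 0, 0.0041]
    - [0, -0.8483, -0.1267, 0, 0.0041]
    - [0, -0.8483, -0.1267, 0, 0.0041]
    - [0, -0.8483, -0.1267, 0, 0.0041]
    - [0, -0.8483, -0.1267, 0, 0.0041]
    - [0, -0.8483, -0.1267, 0, 0.0041]
    - [0, -0.8483, -0.1267, 0, 0.0041]
    - [0, -0.8483, -0.1267, 0, 0.0041]
    - [0, -0.8483, -0.1267, 0.1667, 0.0041]
    - [0, -0.8483, -0.1267, 0.2667, 0.0041]
    - [0, -0.8483, -0.1267, 0.2667, 0.0041]
    - [0, -0.8483, -0.1267, 0.2667, 0.0041]
    - [0, -0.8483, -0.1267, 0.2667, 0.0041]

```text
t: 33.58
tool_pos: [0.3871, -0.2976, 0.1339]
tool_rot: [0.001, 0.763, 0.647, 0.0]
wrist_force: [0.3, -0.5, 0.8]
opening: 0.0072
grasp_force: 34.2
```

```bash
python3 -c "
from h import *
go(.3871,-.2994,.0685,-.166)
c=cap('wrist','wp1');cv2.imwrite('pics/p1.png',cv2.resize(c['img'][130:310,180:380],(600,540),interpolation=cv2.INTER_CUBIC))"
```

```text
d [-0.0017  0.0002  0.0654] turn 0.0016 at [ 0.3871 -0.2976  0.1339] op 0.0072 t 33.575 F [ 0.3 -0.5  0.8]
```

View pics/p1.png

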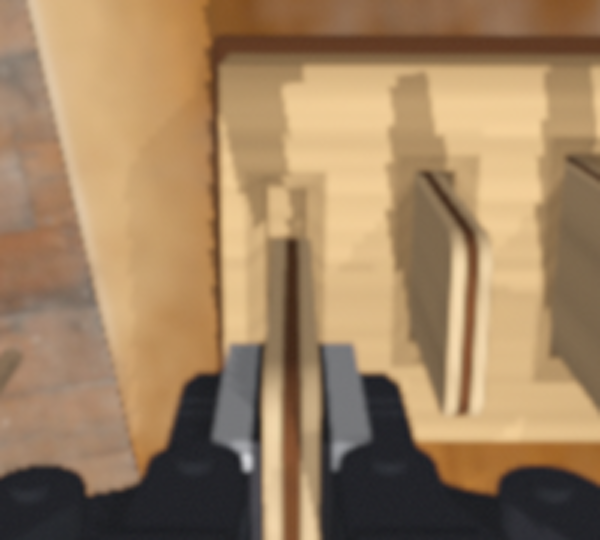

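The corner of template 1 at (291,240) is about 1 mm right of the slot 1 mouth centre (x 248–325), so I shift -1 mm and lower.

Scaled: 0.065 m is 0.1083, -0.001 m is -0.0017.

Emit:
jog_arm:
  deltas:
    - [0, 0.0008, -0.0017, 0.025, 0]
    - [0, 0.0008, -0.0017, 0.05, 0]
    - [0, 0.0008, -0.0017, 0.0667, 0]
    - [0, 0.0008, -0.0017, 0.0833, 0]
    - [0, 0.0008, -0.0017, 0.0967, 0]
    - [0, 0.0008, -0.0017, 0.1067, 0]
    - [0, 0.0008, -0.0017, 0.1083, 0]
    - [0, 0.0008, -0.0017, 0.1083, 0]

```text
t: 34.62
tool_pos: [0.3853, -0.2975, 0.068]
tool_rot: [0.0, 0.763, 0.646, 0.0]
wrist_force: [-1.5, 2.0, 9.8]
opening: 0.0075
grasp_force: 35.7
```

```bash
python3 -c "
from h import *
go(.3871,-.2994,.068,-.166)"
```

```text
d [-0.0016  0.0021  0.    ] turn -0.0 at [ 0.3853 -0.2975  0.068 ] op 0.0075 t 34.625 F [-1.5  2.   9.8]
```

Scaled: -0.2 m is -0.3333, 0.07 m is 0.1167.

Emit:
jog_arm:
  deltas:
    - [0.024, 0, 0, 0, 0]
    - [0.024, 0, 0, 0, 0]
    - [0.024, 0, 0, 0, 0]
    - [0.024, 0, 0, 0, 0]
    - [0.024, 0, 0, -0.0333, 0]
    - [0.024, 0, 0, -0.1, 0]
    - [0.024, 0, 0, -0.2, 0]
    - [0.024, 0, 0.1167, -0.3333, 0]
    - [0.024, 0, 0.1167, -0.3333, 0]
    - [0.024, 0, 0.1167, -0.3333, 0]
    - [0.024, 0, 0.1167, -0.3333, 0]

```text
t: 36.0
tool_pos: [0.4533, -0.3084, 0.2662]
tool_rot: [-0.001, 0.763, 0.646, -0.0]
wrist_force: [-0.3, -0.1, -0.7]
opening: 0.0239
grasp_force: 0.0
```

```bash
python3 -c "
from h import *
a=cap('wrist','fa')"
```

Emit:
jog_arm:
  deltas:
    - [0.024, 0.1, 0, 0, 0]
    - [0.024, 0.1667, 0, 0, 0]
    - [0.024, 0.1667, 0, 0, 0]
    - [0.024, 0.1667, 0, 0, 0]

```text
t: 36.55
tool_pos: [0.4698, -0.2103, 0.2667]
tool_rot: [-0.0, 0.763, 0.646, -0.0]
wrist_force: [0.3, -0.7, -0.2]
opening: 0.0237
grasp_force: 0.0
```

```bash
python3 -c "
from h import *
b=cap('wrist','fb');a=np.load('pics/fa.npz');o=[]
for c in(a,b):
    p=proj(c,[.462,-.312,.08])[0];x,y=(p-(80,75)).astype(int).clip(0);y=min(y,270);print(x,y)
    o.append(cv2.resize(c['img'][y:y+150,x:x+160],(400,375),interpolation=cv2.INTER_CUBIC))
cv2.imwrite('pics/f.png',np.hstack(o))"
```

```text
204 115
204 198
```

View pics/f.png

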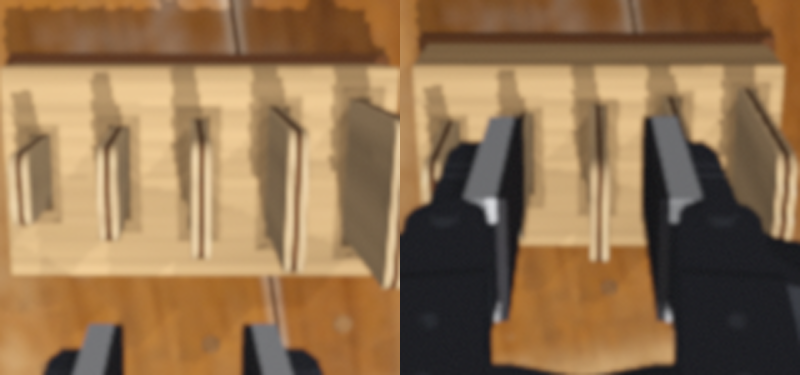

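All five templates stand in their slots in order of size. In the left panel the tops are at x≈25, 112, 200, 295 and 390. The release heights match the slot floor and the gripper is clear, so I'm handing in.

```bash
python3 -c "
from station import robot
print(robot.finish_job())"
```

```text
the job is handed in; nothing more can be done
None
```

I put all four templates back in the stand in order of size and left the middle one in its slot; I handed the job in at about 37 s, and the hand-in returned no verdict.

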